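Prop the onion bin's lid on its stay and take the onions out

ROBOT

A 6-joint arm with a two-finger parallel gripper is mounted at the origin on the work surface. World frame = base frame: x ahead of the robot, y to its left, z up, the work surface at z = 0. Lengths are in m, angles in rad, forces in N, time in s.
With the tool pointing down it reaches from about 0.35 to 0.875 m from the base axis. Payload 15.5 kg.
Tool frame: the origin (TCP) lies midway between the tips of the shut fingers; the grasp point (between the pads) lies arm.pinch_z behind it (arm.pinch_z is the distance from the TCP to the grasp point, in m); z points along the fingers, y is the line along which they close (so a half turn about z gives the same grasp; the last joint's range is limited). The gripper opens to 85 mm and grips with 20 to 120 N. Pads are 22 mm wide; open, the fingers measure 114 mm over their backs; the gripper's body (76 mm by 85 mm) begins 54 mm behind the grasp point. The pads swing forward as they close: fully open they stand 13 mm farther back than shut.
Start: joints at [1.067, 0.494, 1.345, -0, 1.302, -0.096], TCP at [0.248, 0.574, 0.231] pointing down, gripper open.
Joint ranges: [-2.91, 2.91], [-0.82, 2.16], [0.22, 2.67], [-1.22, 4.37], [0.12, 2.79], [-3.08, 3.08]. Speed limits (rad/s): [1.89, 1.89, 2.57, 3.01, 3.01, 3.01].

INTERFACE

Orientations are given as [roll, pitch, yaw] about the fixed x, y, z axes, in that order (R = Rz(yaw) Ry(pitch) Rx(roll)).
In Python, from station import arm, imaging, ticket gives the robot as it stands. The module is installed in compiled form; this text tells all that it offers.
- The arm moves only by the tool step_arm, never from a script. Its arguments are lists of equal length, an entry for each row: "grip": the opening, from -1 (shut) to 1 (fully open); "linear": the shift along the tool's x, y, z scaled (see below), a list of three; "twist": the turn about the tool's z scaled (see below). In form: {"grip": [grip, ...], "linear": [[tx, ty, tz], ...], "twist": [twist, ...]}. A call has 1 to 8 rows; each row shifts and turns the commanded pose from where the row before left it, along the tool's axes as they then stand; what a row does not reach is not made up. The controller multiplies each number of a shift by 200 mm and each number of a turn by 180 degrees. A row lasts 1/10 s, in which the tool goes at most 50 mm and 8.59 degrees, less where a joint would pass 70% of its speed; a pose out of reach is approached as far as the arm can. A call with a number of a shift or a turn outside -1 to 1 is refused whole. A call with a gripper value outside its range is refused whole. The fingers move at their own pace and stop on an object; "force" is the grip in N (left out, the last holds). Time passes only in rows, so rows that do not move let the fingers close. It gives the time, the measured TCP pose, the force, the opening and the grip force at its end, in the units of the state.
- arm.read_state(): the state, without advancing time (a new reading comes with each control period).
- imaging.capture(name): name is "scene" or "top" or "wrist"; returns (picture, depth): 480x640x3 uint8, red, green, blue; 480x640 float32, m along the optical axis (not along the pixel's ray), 0 where there is no reading.
- imaging.camera_model(name): a dict with "mtx" (3x3 intrinsics, pixels), "rvec" (rotation vector, rad) and "tvec" (3), from world to camera coordinates, as OpenCV has them. Camera axes: x right, y down, z forward; pixel columns grow to the right and rows downward; lengths in m; the calibration is good to about 2 mm. The wrist camera is an equidistant fisheye: a pixel r from the principal point sees the ray r / f radians off the axis. A picture is of the moment at which its call begins: read the wrist's pose just before it. camera_model takes no time and is no camera call; for the wrist camera it gives the pose at the moment of the call.
- ticket.close_job(): hands the job in; it is judged then, once.
The state is a dict: "time": time; "qpos": joint angles; "joint_velocities": joint speeds; "joint_torque": joint torques, N m; "tcp_pos": TCP position; "tool_rot": TCP orientation; "wrist_force": force on the tool from outside, world axes, zero at the start; "wrist_torque": the same for the moment, N m; "gripper_width": opening from 0.0 (shut) to 1.0 (fully open); "grip_force": force on a finger pad.
Only numpy, scipy, OpenCV 4.12 (cv2) and the standard library are available. Lean on these libraries where they do the work, as an engineer would, in place of code of your own. Each camera call takes 0.05 s, during which the arm holds its last target. There are 200 camera calls.

TASK

Raise the clear lid of the wooden onion bin and prop it on its stay, so that it stands open by itself; then reach in under it, take out both onions and set them in the white bowl without dropping them from a height. Leave the garlic in the bin, the lid propped at the end (never let it slam), and do not push the saucepan, the scraper or the pepper mill about.

Things in the scene. Friction and masses are not known exactly. Their poses are not given: they have to be found in the camera images.
- bin: Fixed wooden bin, 210 deep (x) by 360 wide (y), walls 11, floor 12 thick; front wall (-x side; turned to the robot's right) 85 high, back wall 115, side walls sloping between. Origin: centre of its underside; x front to back, y to its left, z up. Under the propped lid, which overhangs its rear half, a hand reaches the onions from the front, tilted 30 to 45 degrees from vertical.
- lid (a joint): Angle (rad) of the lid: a clear sheet 215 long (hinge to front edge), 360 wide, 6 thick, 0.6 kg. 0 = shut, sloping down to the front by 0.142; grows as the front rises; stop at 1.24. Falls shut unless held or propped. Raise to about 1.17 (1.14 to 1.22), wait for the stay to drop, then lower: it comes to rest on the stay at 1.10 (55 degrees over level), its front edge 291 above the table.
- lid_handle (a point): Grip point on the lid's handle, a dark wooden stub 21 thick and 56 long that sticks straight out forwards from the middle of the lid's front edge: on its axis, 35 in front of the edge, 250 from the hinge axis. Pinch it left and right, from above; it turns between the fingers as the lid swings. Axes as the lid's: x from front to hinge, y along the hinge.
- lid_hinge (a point): Middle of the lid's hinge axis, at the top of the bin's back wall: 105 behind the bin's centre, 115 above the table. The axis runs along the bin's y.
- stay_pin (a point): Centre of the fixed steel pin (8 thick) on the outside of the bin's left (+y) wall on which the stay rides, 188 left of, 45 behind and 88 above the bin's origin.
- stay_notch (a point): Seat of the notch at the end of the stay, a flat slotted steel bar, 190 long, hung from the lid's left edge 150 from the hinge; its slot rides on the pin. With the lid raised past 1.11 its tail drops 10 by itself and the notch falls over the pin; the lid let down then rests on it, this point within 3 of the pin's centre. x along the bar from its pivot; before the drop the pin is at z = -10 here.
- onion_big: The bigger brown onion: round, 58 across, widest 24 above its base, 59 high with its short neck, about 0.11 kg. It stands upright on its flat root end on the bin's floor, in the rear half of the bin, left or right. Origin: centre of its base.
- onion_small: The smaller brown onion: the same shape, 52 across, widest 22 above its base, 54 high with its neck, about 0.08 kg. Stands on the bin's floor on the other side. Origin: centre of its base.
- garlic: Bulb of garlic, 42 across, 39 high, standing in the front part of the bin; stays there. Origin: centre of its base.
- bowl: Loose white bowl, rim 224 across, 60 high, inner floor flat, 150 across and 6 above the table, about 0.9 kg; stands to the right of the bin. Origin: centre of its underside.
- saucepan: Bystander: covered steel saucepan, 170 across (216 over its two side loops), 128 high with its knob; to the left of the bin. Origin: centre of its underside.
- scraper: Bystander: bench scraper lying flat in front of the bin, 115 by 150, 20 high at its handle. Origin: about its middle, on the table.
- pepper_mill: Bystander: dark wooden pepper mill, 54 across, 150 high. Origin: centre of its base.
Mind the look-alikes: they are no part of the job. What is shaped like the bowl but green is not meant.

How it is judged:
On the way, in this order (a step that is already met when the one before it is completed fails the run):
1. the lid is raised past the catch and the stay's notch has dropped over its pin (value of joint lid above 1.12 rad and z of stay_pin in the frame of stay_notch above -0.005 m), for 0.1 s.
2. the lid stands still on its stay with the hand off it (distance between stay_pin and stay_notch below 0.006 m and value of joint lid between 1.06 and 1.115 rad and velocity of joint lid between -0.05 and 0.05 rad/s and contact force between the fingers and bin below 0.1 N), for 0.3 s.
3. one onion lies in the bowl, let go, with the lid still propped ((((horizontal distance between onion_big and bowl below 0.09 m and z of onion_big in the frame of bowl between -0.005 and 0.06 m) and contact force between the fingers and onion_big below 0.1 N and linear speed of onion_big below 0.03 m/s) or ((horizontal distance between onion_small and bowl below 0.09 m and z of onion_small in the frame of bowl between -0.005 and 0.06 m) and contact force between the fingers and onion_small below 0.1 N and linear speed of onion_small below 0.03 m/s)) and distance between stay_pin and stay_notch below 0.006 m and value of joint lid between 1.06 and 1.115 rad), for 0.2 s.
At the end, for the whole second after the job is handed in: Both onions lie in the bowl (within 90 mm of its centre, base below its rim), at rest (under 0.03 m/s) and let go; the bowl stands upright (within 0.15 rad); the lid stands still on its stay (hinge at 1.06 to 1.115 rad, the stay's notch within 6 mm of the pin); the garlic is still inside the bin (horizontal distance between each of onion_big, onion_small and bowl below 0.09 m and z of onion_big in the frame of bowl between -0.005 and 0.06 m and z of onion_small in the frame of bowl between -0.005 and 0.06 m and linear speed of each of onion_big, onion_small below 0.03 m/s and contact force between the fingers and onion_big below 0.1 N and contact force between the fingers and onion_small below 0.1 N and distance between stay_pin and stay_notch below 0.006 m and value of joint lid between 1.06 and 1.115 rad and velocity of joint lid between -0.05 and 0.05 rad/s and x of garlic in the frame of bin between -0.105 and 0.105 m and y of garlic in the frame of bin between -0.18 and 0.18 m and z of garlic in the frame of bin below 0.06 m and angle between bowl's own z axis and vertical below 0.15 rad); the robot touches nothing.
It fails at once if the lid is let fall (closing faster than 4 rad/s) (velocity of joint lid below -4 rad/s).
It fails at once if the bigger onion is dropped from a height or thrown (faster than 0.9 m/s out of the hand) (linear speed of onion_big above 0.9 m/s and contact force between the fingers and onion_big below 0.05 N).
It fails at once if the smaller onion is dropped from a height or thrown (faster than 0.9 m/s out of the hand) (linear speed of onion_small above 0.9 m/s and contact force between the fingers and onion_small below 0.05 N).
It fails at once if a bystander on the table is displaced by more than 50 mm (distance of any of saucepan, scraper, pepper_mill from where it was at the start of the episode above 0.05 m).
It also fails if it takes over 72 s, if anything falls off the work surface, if the arm or the gripper's body presses on something with over 40 N, if the wrist force passes 120 N, or if a joint passes its speed limit or range.

## Working session

There is one attempt and no reset: what is moved stays moved. The work goes in short steps, Python scripts to look and compute and a tool call to move; the robot and the scene stay as the last step left them, time stands still between calls to the robot, and variables do not carry over. Pictures are saved under pics/ and viewed, at most 10 in all, crops included, and the job is handed in when it is done.

Besides the shell and the picture viewer there is one more tool, called after "Request:" by a JSON object that holds its "op" and its "data", one argument or row to a line. step_arm: Moves the arm, as the interface text tells. Its arguments: {"type":"object","properties":{"grip":{"type":"array"},"linear":{"type":"array"},"twist":{"type":"array"},"force":{"type":"number"}},"required":["grip","linear","twist"]}

```bash
mkdir -p pics
cat > h.py <<'E'
import numpy as np, cv2
from station import arm, imaging, ticket
def cam(n):
    m=imaging.camera_model(n); return np.array(m["mtx"]),cv2.Rodrigues(np.array(m["rvec"],float))[0],np.array(m["tvec"],float).ravel()
def ray(n,u,v):
    K,R,t=cam(n); d=np.linalg.inv(K)@np.array([u,v,1.]); return -R.T@t, R.T@d
def onz(n,u,v,z):
    o,d=ray(n,u,v); return o+d*(z-o[2])/d[2]
def dep(n,u,v,D):
    o,d=ray(n,u,v); return o+d*D[int(v),int(u)]
E
python3 - <<'E'
from h import *
for n in("scene","top"):
    p,d=imaging.capture(n); np.save(n,d); cv2.imwrite(f"pics/{n}0.png",p[:,:,::-1])
    K,R,t=cam(n); print(n,K.round(1).tolist(),(-R.T@t).round(3),R[2].round(3))
print(arm.read_state(), arm.pinch_z, [a for a in dir(arm) if a[0]!='_'])
E
```

```text
scene [[586.5, 0.0, 325.3], [0.0, 586.5, 233.0], [0.0, 0.0, 1.0]] [ 0.952 -0.508  1.056] [-0.428  0.436 -0.792]
top [[507.7, 0.0, 323.1], [0.0, 507.7, 244.4], [0.0, 0.0, 1.0]] [ 3.41e-01 -1.00e-03  1.13e+00] [ 0.078 -0.002 -0.997]
{'time': 0.1, 'qpos': array([ 1.06753069e+00,  4.94155557e-01,  1.34602279e+00,  4.03866234e-05,
        1.30247529e+00, -9.55134887e-02]), 'joint_velocities': array([ 0.00166155, -0.00025794, -0.00041604, -0.00065715,  0.00015484,
       -0.00047152]), 'joint_torque': array([ 4.42286575e-03, -8.83595181e+01, -3.84571302e+01, -4.99403075e-05,
        5.12219631e-03, -9.17480816e-05]), 'tcp_pos': array([0.24769388, 0.5735068 , 0.23075413]), 'tool_rot': array([-3.14054021e+00, -1.39937261e-04,  2.73382970e+00]), 'wrist_force': array([-0.21932495, -0.58541804, -0.75892418]), 'wrist_torque': array([-0.03582362,  0.01751683,  0.00495425]), 'grip_force': 0.0, 'gripper_width': 0.9995671459020851} 0.0187 ['IKError', 'pinch_z', 'read_state']
```

View pics/scene0.png

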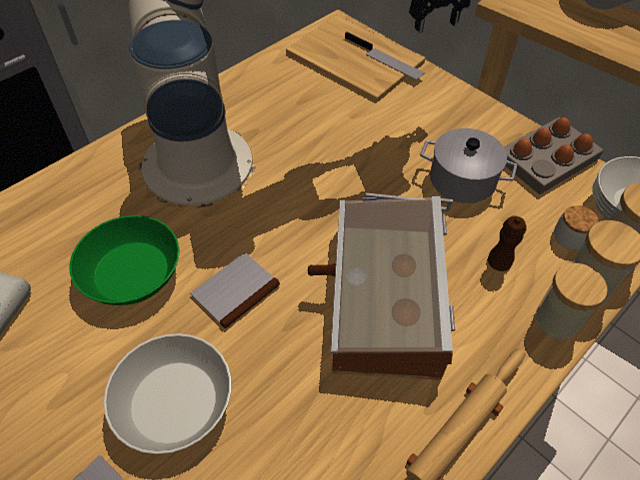

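View pics/top0.png

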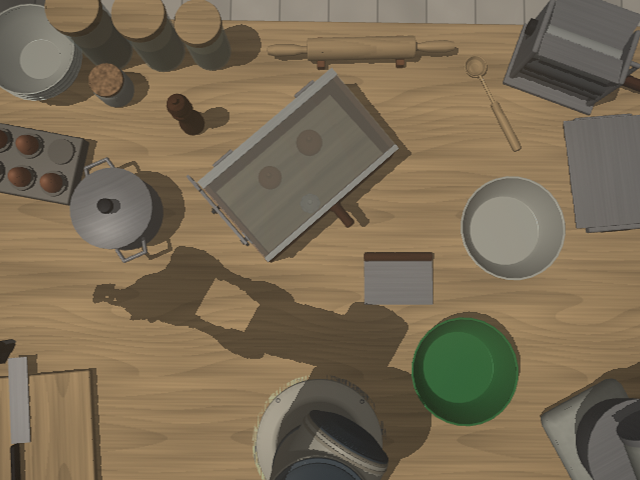

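Run:
```python
from h import *
p=cv2.imread("pics/top0.png"); c=cv2.resize(p[60:270,180:450],None,fx=2.9,fy=2.85,interpolation=cv2.INTER_CUBIC)
c=cv2.resize(p[60:270,180:450],(783,609)[:2],interpolation=cv2.INTER_CUBIC)[:600]
cv2.imwrite("pics/crop1.png",c)
D=np.load("top.npy"); 
for u,v in [(500,230),(343,214),(270,178),(309,143),(308,203),(112,208),(398,280),(190,122)]: print((u,v),dep("top",u,v,D).round(3))
```

```text
(500, 230) [ 0.466 -0.396  0.007]
(343, 214) [ 0.485 -0.042  0.097]
(270, 178) [0.556 0.108 0.106]
(309, 143) [0.628 0.029 0.11 ]
(308, 203) [0.506 0.03  0.097]
(112, 208) [0.488 0.422 0.119]
(398, 280) [ 0.352 -0.168  0.013]
(190, 122) [0.685 0.288 0.059]
```

View pics/crop1.png

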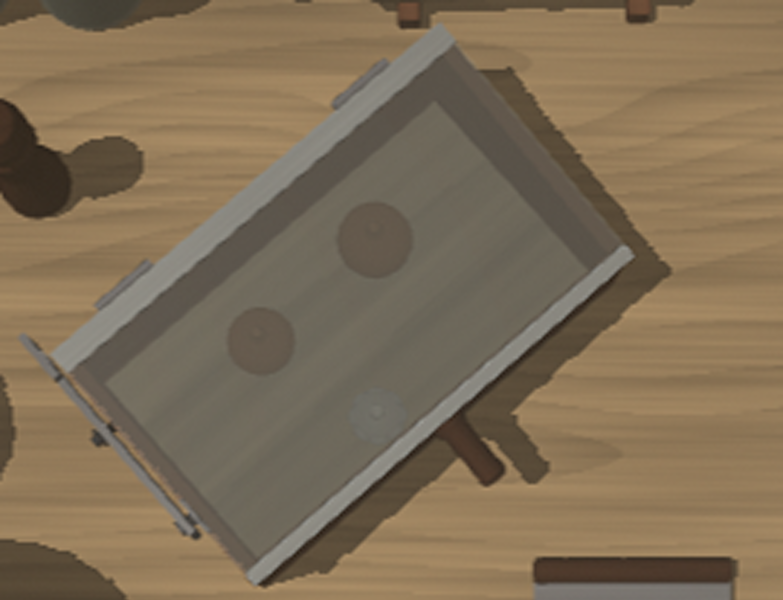

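```bash
cat >> h.py <<'E'
def proj(n,P):
    K,R,t=cam(n); c=P@R.T+t; return (c@K.T)[:,:2]/c[:,2:]
E
python3 - <<'E'
from h import *
from scipy.optimize import least_squares
c,s=np.cos(.142),np.sin(.142)
# [x,y,z] in bin frame; pixel
pts=[(.105-.215*c,.18,.088,268.3,260),(.105-.215*c,-.18,.088,397.9,146.9),(.108,.18,.118,199,184.1),(.108,-.18,.118,331.7,70.3),(.105-.271*c,0,.085,349.7,224.8)]
A=np.array(pts); off=[0]
def W(q,P): 
    return np.c_[q[0]+np.cos(q[2])*P[:,0]-np.sin(q[2])*P[:,1], q[1]+np.sin(q[2])*P[:,0]+np.cos(q[2])*P[:,1], P[:,2]]
f=lambda q:(proj("top",W(q,A[:,:3]))-A[:,3:]).ravel()
r=least_squares(f,[.55,.05,.7]); print(r.x.round(4),r.fun.round(1))
q=r.x; np.save("bin.npy",q)
print("handle",W(q,np.array([[.105-.25*c,0,.115-.25*s]])).round(4),"xaxis",np.cos(q[2]),np.sin(q[2]))
for n,u,v,z in [("big",309.3,142.8,.04),("small",270,177.6,.037),("garlic",309.7,203.1,.03),("bowl",513,228.5,.06),("bowlfloor",503,231,.006)]:
    w=onz("top",u,v,z); d=w[:2]-q[:2]; cc,ss=np.cos(q[2]),np.sin(q[2])
    print(n,w.round(4),"in bin",(cc*d[0]+ss*d[1]).round(4),(-ss*d[0]+cc*d[1]).round(4))
E
```

```text
[0.584  0.0479 0.7371] [ 0.4  2.7  0.8  1.8 -2.1 -2.2 -1.3 -2.8  2.3  0.5]
handle [[ 0.4785 -0.0479  0.0796]] xaxis 0.7404181498142748 0.6721465341914709
big [0.6486 0.0305 0.04  ] in bin 0.0361 -0.0563
small [0.5709 0.1151 0.037 ] in bin 0.0355 0.0585
garlic [0.5171 0.0279 0.03  ] in bin -0.063 0.0302
bowl [ 0.4637 -0.4049  0.06  ] in bin -0.3934 -0.2544
bowlfloor [ 0.464  -0.4029  0.006 ] in bin -0.3919 -0.2531
```

Request:
{"op": "step_arm", "data": {
  "grip": [1],
  "linear": [
    [0, 0, 0]
  ],
  "twist": [
    [0, 0, 0]
  ]
}}

```text
invalid input at $.twist[0]: expected a number
```

```bash
cat >> h.py <<'E'
from scipy.spatial.transform import Rotation as Ro
def plan(target,n,turn=0.,pose=None):
    """rows to bring TCP to target (world) in n rows, turning about tool z by turn rad"""
    s=arm.read_state(); p=np.array(s["tcp_pos"]); R=Ro.from_euler("xyz",s["tool_rot"])
    if pose is not None: p,R=pose
    d=(np.array(target)-p)/n; L=[]
    for i in range(n):
        L.append((R.inv().apply(d)/.2).round(4).tolist()); R=R*Ro.from_rotvec([0,0,turn/n])
    print(L,[round(turn/n/np.pi,4)]*n)
    return np.array(target),R
E
python3 - <<'E'
from h import *
plan([.478,-.048,.20],16,2.734-.737)
E
```

```text
[[-0.1431, -0.1497, 0.0097], [-0.1606, -0.1308, 0.0097], [-0.1756, -0.1098, 0.0097], [-0.1879, -0.087, 0.0097], [-0.1973, -0.063, 0.0097], [-0.2036, -0.0379, 0.0097], [-0.2068, -0.0123, 0.0097], [-0.2067, 0.0136, 0.0097], [-0.2034, 0.0392, 0.0097], [-0.1969, 0.0642, 0.0097], [-0.1874, 0.0882, 0.0097], [-0.175, 0.1109, 0.0097], [-0.1598, 0.1318, 0.0097], [-0.1421, 0.1506, 0.0097], [-0.1223, 0.1672, 0.0097], [-0.1005, 0.1811, 0.0097]] [0.0397, 0.0397, 0.0397, 0.0397, 0.0397, 0.0397, 0.0397, 0.0397, 0.0397, 0.0397, 0.0397, 0.0397, 0.0397, 0.0397, 0.0397, 0.0397]
```

Request:
{"op": "step_arm", "data": {
  "grip": [1, 1, 1, 1, 1, 1, 1, 1],
  "linear": [
    [-0.143, -0.15, 0.01],
    [-0.161, -0.131, 0.01],
    [-0.176, -0.11, 0.01],
    [-0.188, -0.087, 0.01],
    [-0.197, -0.063, 0.01],
    [-0.204, -0.038, 0.01],
    [-0.207, -0.012, 0.01],
    [-0.207, 0.014, 0.01]
  ],
  "twist": [0.04, 0.04, 0.04, 0.04, 0.04, 0.04, 0.04, 0.04]
}}

```text
time: 0.9
tcp_pos: [0.3624, 0.2608, 0.2151]
tool_rot: [-3.141, 0.0, 1.724]
wrist_force: [1.1, -0.2, -0.0]
gripper_width: 0.997
grip_force: 0.0
```

Request:
{"op": "step_arm", "data": {
  "grip": [1, 1, 1, 1, 1, 1, 1, 1],
  "linear": [
    [-0.203, 0.039, 0.01],
    [-0.197, 0.064, 0.01],
    [-0.187, 0.088, 0.01],
    [-0.175, 0.111, 0.01],
    [-0.16, 0.132, 0.01],
    [-0.142, 0.151, 0.01],
    [-0.122, 0.167, 0.01],
    [-0.1, 0.181, 0.01]
  ],
  "twist": [0.04, 0.04, 0.04, 0.04, 0.04, 0.04, 0.04, 0.04]
}}

```text
time: 1.7
tcp_pos: [0.4746, -0.051, 0.1991]
tool_rot: [-3.141, 0.0, 0.718]
wrist_force: [0.1, -0.4, 1.1]
gripper_width: 0.998
grip_force: 0.0
```

Run:
```python
from h import *
s=arm.read_state(); print(s["time"],s["tcp_pos"].round(4),s["tool_rot"].round(4),s["qpos"].round(3))
p,d=imaging.capture("wrist"); K,R,t=cam("wrist"); print(K.round(1).tolist(),(-R.T@t).round(4),R.round(3).tolist())
cv2.imwrite("pics/w1.png",p[:,:,::-1])
```

```text
1.7 [ 0.4746 -0.051   0.1991] [-3.1413e+00  1.0000e-04  7.1780e-01] [-0.232  0.328  1.741  0.     1.073  0.621]
[[371.6, 0.0, 313.9], [0.0, 371.6, 229.2], [0.0, 0.0, 1.0]] [ 0.5293 -0.0099  0.3408] [[0.652, -0.758, 0.002], [-0.729, -0.626, 0.277], [-0.209, -0.182, -0.961]]
```

View pics/w1.png

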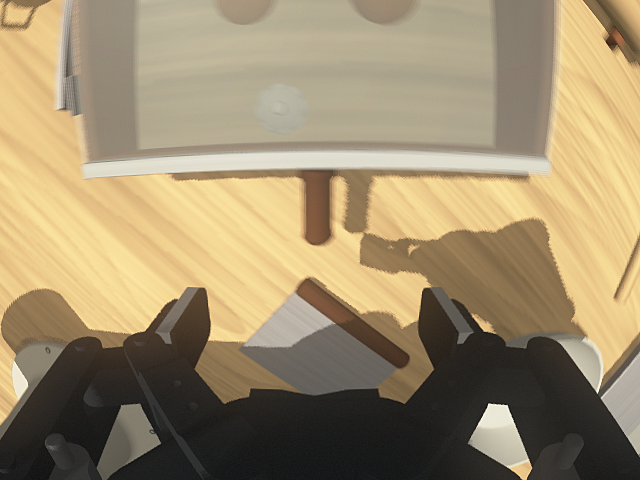

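```bash
cat >> h.py <<'E'
def wonz(u,v,z,m):
    K,R,t=m; a=np.array([u-K[0,2],v-K[1,2]])/K[0,0]; r=np.hypot(*a); d=R.T@np.r_[a/r*np.sin(r),np.cos(r)]
    o=-R.T@t; return o+d*(z-o[2])/d[2]
E
python3 - <<'E'
from h import *
m=cam("wrist")
for n,u,v,z in[("tip",317,243,.083),("base",318,172,.087),("L",84,178,.09),("R",548,172,.09),("garl",280,107,.03),("Rbot",548,172,.085)]: print(n,wonz(u,v,z,m).round(4))
a=wonz(84,178,.09,m);b=wonz(548,172,.09,m);d=a-b;print(np.hypot(*d[:2]),"yaw",np.arctan2(-d[0],d[1]),((a+b)/2).round(4))
t,b=wonz(317,243,.077,m),wonz(318,172,.087,m); d=b-t; print(np.arctan2(d[1],d[0]),np.hypot(*d[:2]))
E
```

```text
tip [ 0.4668 -0.0673  0.083 ]
base [ 0.507  -0.0335  0.087 ]
L [0.3899 0.1051 0.09  ]
R [ 0.6292 -0.1659  0.09  ]
garl [0.5231 0.0207 0.03  ]
Rbot [ 0.6312 -0.169   0.085 ]
0.3616075813471742 yaw 0.7233213336644697 [ 0.5095 -0.0304  0.09  ]
0.701128429531676 0.05442340601260422
```

Run:
```python
from h import *
s=arm.read_state(); print(s["time"],s["tcp_pos"].round(4),s["tool_rot"].round(4))
p,d=imaging.capture("wrist"); m=cam("wrist"); s=arm.read_state(); print(s["tcp_pos"].round(4))
cv2.imwrite("pics/w2.png",p[:,:,::-1]); q=p.astype(int)
M=(q[:,:,0]<150)&(q[:,:,0]>1.5*q[:,:,2]+20)
M[:150]=0; M[270:]=0; M[:,:285]=0; M[:,350:]=0
for v in range(175,250,6):
    u=np.nonzero(M[v])[0]
    if len(u)>3:
        print(v,u.min(),u.max(),len(u), wonz((u.min()+u.max())/2,v,.085,m).round(4), d[v,int(u.mean())])
```

```text
1.75 [ 0.4772 -0.0558  0.199 ] [ 3.1388e+00 -1.0000e-04  7.0770e-01]
[ 0.4761 -0.0533  0.199 ]
175 289 307 19 [ 0.4947 -0.0218  0.085 ] 0.24096766
181 290 310 20 [ 0.4924 -0.0256  0.085 ] 0.24504244
187 292 314 22 [ 0.4906 -0.0299  0.085 ] 0.24601614
193 291 316 26 [ 0.4876 -0.033   0.085 ] 0.24726625
199 291 349 30 [ 0.4919 -0.0445  0.085 ] 0.24949312
205 292 349 32 [ 0.4889 -0.0476  0.085 ] 0.25258204
211 292 349 30 [ 0.4857 -0.0505  0.085 ] 0.25391284
217 292 343 36 [ 0.481  -0.0517  0.085 ] 0.25707787
223 293 349 41 [ 0.4793 -0.0565  0.085 ] 0.25955853
229 293 349 33 [ 0.476  -0.0595  0.085 ] 0.25971657
235 293 320 28 [ 0.4658 -0.0546  0.085 ] 0.2615304
241 300 313 14 [ 0.4623 -0.0575  0.085 ] 0.26544178
```

Run:
```python
from h import *
p,R=plan([.4785,-.046,.105],3,-.02); plan([.4785,-.046,.063],2,0,(p,R))
```

```text
[[0.011, -0.0067, 0.1566], [0.011, -0.0066, 0.1566], [0.0111, -0.0065, 0.1566]] [-0.0021, -0.0021, -0.0021]
[[0.0, -0.0001, 0.105], [0.0, -0.0001, 0.105]] [0.0, 0.0]
```

Request:
{"op": "step_arm", "data": {
  "grip": [1, 1, 1, 1, 1, 1],
  "linear": [
    [0.011, -0.007, 0.157],
    [0.011, -0.007, 0.157],
    [0.011, -0.007, 0.157],
    [0, 0, 0.105],
    [0, 0, 0.105],
    [0, 0, 0]
  ],
  "twist": [-0.003, -0.003, -0.002, 0, 0, 0]
}}

```text
time: 2.4
tcp_pos: [0.475, -0.0411, 0.0611]
tool_rot: [-3.138, 0.002, 0.749]
wrist_force: [-0.3, -0.1, 0.4]
gripper_width: 1.001
grip_force: 0.0
```

Request:
{"op": "step_arm", "data": {
  "grip": [-1, -1, -1, -1, -1, -1],
  "linear": [
    [0, 0, 0],
    [0, 0, 0],
    [0, 0, 0],
    [0, 0, 0],
    [0, 0, 0],
    [0, 0, 0]
  ],
  "twist": [0, 0, 0, 0, 0, 0],
  "force": 30
}}

```text
time: 3.0
tcp_pos: [0.481, -0.0456, 0.0647]
tool_rot: [3.131, -0.003, 0.749]
wrist_force: [8.3, -45.8, 4.0]
gripper_width: 0.245
grip_force: 31.8
```

Request:
{"op": "step_arm", "data": {
  "grip": [-1, -1],
  "linear": [
    [0, 0.01, 0],
    [0, 0, 0]
  ],
  "twist": [0, 0]
}}

```text
time: 3.2
tcp_pos: [0.481, -0.0458, 0.0647]
tool_rot: [3.135, -0.002, 0.748]
wrist_force: [3.1, -27.8, 12.4]
gripper_width: 0.243
grip_force: 30.7
```

Run:
```python
from h import *
s=arm.read_state(); print(s["time"],s["tcp_pos"].round(4),s["tool_rot"].round(4),s["wrist_force"].round(1))
p=np.array(s["tcp_pos"]); q=s["tool_rot"][2]; yaw=.735
ax=np.array([np.cos(yaw),np.sin(yaw)]); H=p[:2]+.2475*ax; print("hinge",H)
R=Ro.from_euler("xyz",s["tool_rot"]); L=[]; prev=None
ths=np.r_[np.linspace(0,1.18,25)]
for t in ths:
    f=t-.142; g=np.r_[H-.25*np.cos(f)*ax,p[2]+.0354+.25*np.sin(f)]
    if prev is not None: L.append((R.inv().apply(g-prev)/.2).round(3).tolist())
    prev=g
for k in range(0,24,8): print(L[k:k+8])
```

```text
3.2 [ 0.481  -0.0458  0.0647] [ 3.1348e+00 -2.3000e-03  7.4790e-01] [  3.1 -27.8  12.4]
hinge [0.66457359 0.12021794]
[[-0.007, 0.0, -0.061], [-0.004, 0.0, -0.061], [-0.001, 0.0, -0.061], [0.002, 0.0, -0.061], [0.005, 0.0, -0.061], [0.008, 0.001, -0.061], [0.011, 0.001, -0.06], [0.014, 0.001, -0.06]]
[[0.017, 0.001, -0.059], [0.02, 0.001, -0.058], [0.023, 0.001, -0.057], [0.025, 0.001, -0.056], [0.028, 0.001, -0.055], [0.031, 0.001, -0.053], [0.033, 0.001, -0.052], [0.036, 0.001, -0.05]]
[[0.038, 0.001, -0.048], [0.041, 0.001, -0.046], [0.043, 0.001, -0.044], [0.045, 0.001, -0.042], [0.047, 0.001, -0.04], [0.049, 0.001, -0.037], [0.051, 0.001, -0.035], [0.052, 0.001, -0.032]]
```

Request:
{"op": "step_arm", "data": {
  "grip": [-1, -1, -1, -1, -1, -1, -1, -1],
  "linear": [
    [-0.007, 0.008, -0.061],
    [-0.004, 0, -0.061],
    [-0.001, 0, -0.061],
    [0.002, 0, -0.061],
    [0.005, 0, -0.061],
    [0.008, 0.001, -0.061],
    [0.011, 0.001, -0.06],
    [0.014, 0.001, -0.06]
  ],
  "twist": [0, 0, 0, 0, 0, 0, 0, 0]
}}

```text
time: 4.0
tcp_pos: [0.4855, -0.0417, 0.1617]
tool_rot: [3.138, -0.002, 0.748]
wrist_force: [11.0, -2.9, -6.7]
gripper_width: 0.243
grip_force: 29.6
```

Request:
{"op": "step_arm", "data": {
  "grip": [-1, -1, -1, -1, -1, -1, -1, -1],
  "linear": [
    [0.017, 0.001, -0.059],
    [0.02, 0.001, -0.058],
    [0.023, 0.001, -0.057],
    [0.025, 0.001, -0.056],
    [0.028, 0.001, -0.055],
    [0.031, 0.001, -0.053],
    [0.033, 0.001, -0.052],
    [0.036, 0.001, -0.05]
  ],
  "twist": [0, 0, 0, 0, 0, 0, 0, 0]
}}

```text
time: 4.8
tcp_pos: [0.5166, -0.0135, 0.2492]
tool_rot: [3.14, -0.001, 0.748]
wrist_force: [8.5, -3.1, -8.7]
gripper_width: 0.242
grip_force: 30.1
```

Request:
{"op": "step_arm", "data": {
  "grip": [-1, -1, -1, -1, -1, -1, -1, -1],
  "linear": [
    [0.038, 0.001, -0.048],
    [0.041, 0.001, -0.046],
    [0.043, 0.001, -0.044],
    [0.045, 0.001, -0.042],
    [0.047, 0.001, -0.04],
    [0.049, 0.001, -0.037],
    [0.051, 0.001, -0.035],
    [0.052, 0.001, -0.032]
  ],
  "twist": [0, 0, 0, 0, 0, 0, 0, 0]
}}

```text
time: 5.6
tcp_pos: [0.5708, 0.0354, 0.3137]
tool_rot: [3.141, 0.001, 0.748]
wrist_force: [2.9, -5.1, -4.4]
gripper_width: 0.239
grip_force: 31.9
```

Request:
{"op": "step_arm", "data": {
  "grip": [-1, -1, -1, -1],
  "linear": [
    [0, 0, 0],
    [0, 0, 0],
    [0, 0, 0],
    [0, 0, 0]
  ],
  "twist": [0, 0, 0, 0]
}}

```text
time: 6.0
tcp_pos: [0.5705, 0.0351, 0.3134]
tool_rot: [3.141, -0.0, 0.748]
wrist_force: [-1.0, -5.5, 5.1]
gripper_width: 0.237
grip_force: 33.1
```

Run:
```python
from h import *
s=arm.read_state(); p=s["tcp_pos"]; print(p.round(4),s["wrist_force"].round(1)); g=p+[0,0,.0187]
H=np.array([.66457,.12022]); h=np.hypot(*(g[:2]-H)); print("phi z",np.arcsin((g[2]-.1187)/.25)+.142,"atan",np.arctan2(g[2]-.1187,h)+.142,np.hypot(h,g[2]-.1187))
p,d=imaging.capture("scene"); cv2.imwrite("pics/s2.png",cv2.resize(p[120:400,260:520,::-1],None,fx=2.1,fy=2.1))
```

```text
[0.5705 0.0351 0.3134] [-1.  -5.5  5.1]
phi z 1.1648554618450753 atan 1.1766223974604384 0.2482346350468258
```

View pics/s2.png

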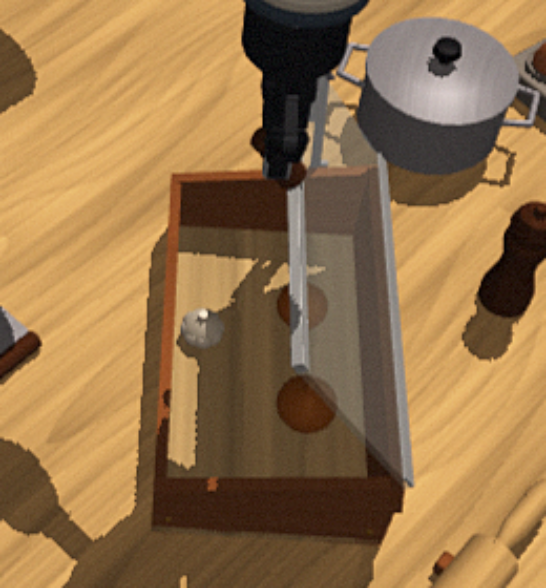

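Request:
{"op": "step_arm", "data": {
  "grip": [-1, -1, -1, -1, -1, -1],
  "linear": [
    [-0.02, 0, 0.013],
    [-0.02, 0, 0.013],
    [-0.02, 0, 0.013],
    [-0.012, 0, 0.008],
    [0, 0, 0],
    [0, 0, 0]
  ],
  "twist": [0, 0, 0, 0, 0, 0]
}}

```text
time: 6.65
tcp_pos: [0.5607, 0.0262, 0.3047]
tool_rot: [3.141, -0.003, 0.748]
wrist_force: [1.5, 2.4, 12.3]
gripper_width: 0.242
grip_force: 33.7
```

Request:
{"op": "step_arm", "data": {
  "grip": [-1, -1, -1],
  "linear": [
    [-0.015, 0, 0.01],
    [0, 0, 0],
    [0, 0, 0]
  ],
  "twist": [0, 0, 0]
}}

```text
time: 6.95
tcp_pos: [0.5592, 0.0247, 0.3033]
tool_rot: [3.14, -0.005, 0.749]
wrist_force: [4.3, 6.9, 16.1]
gripper_width: 0.242
grip_force: 34.4
```

Run:
```python
from h import *
s=arm.read_state(); p=s["tcp_pos"]; print(p.round(4),s["wrist_force"].round(1)); g=p+[0,0,.0187]
H=np.array([.66457,.12022]); h=np.hypot(*(g[:2]-H)); print("phi z",np.arcsin((g[2]-.1187)/.25)+.142,"atan",np.arctan2(g[2]-.1187,h)+.142,np.hypot(h,g[2]-.1187))
```

```text
[0.5592 0.0247 0.3033] [ 4.3  6.9 16.1]
phi z 1.0913441620999143 atan 1.102262557936801 0.2480751989768852
```

Request:
{"op": "step_arm", "data": {
  "grip": [1, 1, 1, 1, 1, 1],
  "linear": [
    [0, 0, 0],
    [0, 0, 0],
    [0, 0, 0],
    [0, 0, 0],
    [0, 0, 0],
    [0, 0, 0]
  ],
  "twist": [0, 0, 0, 0, 0, 0]
}}

```text
time: 7.55
tcp_pos: [0.5577, 0.0236, 0.3016]
tool_rot: [-3.141, 0.0, 0.748]
wrist_force: [-0.1, 0.2, 0.3]
gripper_width: 1.002
grip_force: 0.0
```

Request:
{"op": "step_arm", "data": {
  "grip": [1, 1, 1, 1, 1, 1],
  "linear": [
    [-0.02, 0, -0.1],
    [-0.02, 0, -0.2],
    [-0.05, 0, -0.2],
    [-0.2, 0, -0.1],
    [-0.2, 0, 0],
    [-0.1, 0, 0]
  ],
  "twist": [0, 0, 0, 0, 0, 0]
}}

```text
time: 8.15
tcp_pos: [0.4696, -0.058, 0.4225]
tool_rot: [3.14, -0.0, 0.748]
wrist_force: [0.1, 0.3, 0.1]
gripper_width: 1.0
grip_force: 0.0
```

Run:
```python
from h import *
s=arm.read_state(); print(s["tcp_pos"].round(4),s["qpos"].round(3),s["time"])
p,d=imaging.capture("scene"); cv2.imwrite("pics/s3.png",cv2.resize(p[120:400,260:520,::-1],None,fx=2.1,fy=2.1))
np.save("scene3",d)
```

```text
[ 0.4696 -0.058   0.4225] [-0.249  0.13   1.371 -0.     1.64   0.574] 8.15
```

View pics/s3.png

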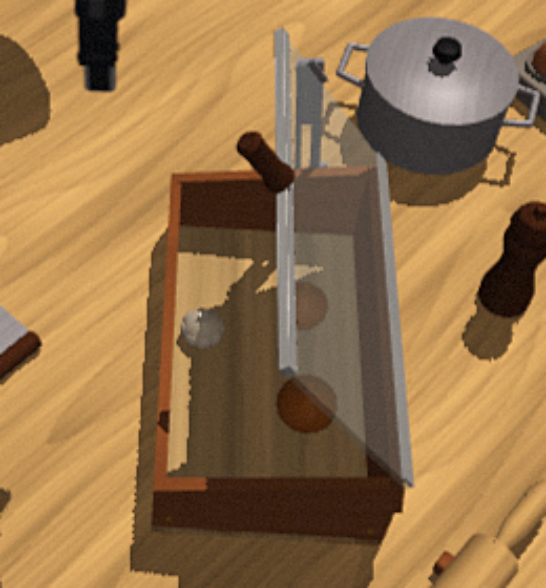

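Request:
{"op": "step_arm", "data": {
  "grip": [1, 1, 1, 1, 1, 1, 1, 1],
  "linear": [
    [0.17, -0.12, 0],
    [0.17, -0.12, 0],
    [0.17, -0.12, 0],
    [0.17, -0.12, 0],
    [0.17, -0.12, 0],
    [0.17, -0.12, 0],
    [0.17, -0.12, 0],
    [0.17, -0.12, 0]
  ],
  "twist": [0, 0, 0, 0, 0, 0, 0, 0]
}}

```text
time: 9.0
tcp_pos: [0.54, 0.271, 0.4216]
tool_rot: [3.142, 0.0, 0.748]
wrist_force: [0.3, -1.8, 0.1]
gripper_width: 1.002
grip_force: 0.0
```

Request:
{"op": "step_arm", "data": {
  "grip": [1, 1, 1, 1, 1, 1, 1, 1],
  "linear": [
    [0.17, -0.12, 0],
    [0.17, -0.12, 0],
    [0.17, -0.12, 0],
    [0.17, -0.12, 0],
    [0.17, -0.12, 0],
    [0.17, -0.12, 0],
    [0.17, -0.1, 0],
    [0.17, -0.1, 0]
  ],
  "twist": [0, 0, 0, 0, 0, 0, 0, 0]
}}

```text
time: 9.8
tcp_pos: [0.6037, 0.5809, 0.4116]
tool_rot: [-3.141, -0.007, 0.749]
wrist_force: [-33.2, -31.4, 19.1]
gripper_width: 1.003
grip_force: 0.0
```

Run:
```python
from h import *
s=arm.read_state(); print(s["tcp_pos"].round(4),s["tool_rot"].round(3),s["qpos"].round(3),s["time"])
```

```text
[0.6037 0.5809 0.4116] [-3.141 -0.007  0.749] [6.950e-01 8.320e-01 2.190e-01 1.000e-03 2.084e+00 1.517e+00] 9.8
```

Request:
{"op": "step_arm", "data": {
  "grip": [1, 1, 1],
  "linear": [
    [0.1, 0, 0],
    [0.1, 0, 0],
    [0, 0, 0]
  ],
  "twist": [0, 0, 0]
}}

```text
time: 10.1
tcp_pos: [0.6175, 0.5901, 0.4004]
tool_rot: [-3.141, -0.036, 0.748]
wrist_force: [-0.2, -0.6, 0.7]
gripper_width: 0.998
grip_force: 0.0
```

Run:
```python
from h import *
s=arm.read_state(); print(s["tcp_pos"].round(4),s["tool_rot"].round(3),s["qpos"].round(4),s["wrist_force"],s["time"])
```

```text
[0.6175 0.5901 0.4004] [-3.141 -0.036  0.748] [0.692  0.8454 0.2199 0.0025 2.0404 1.5164] [-0.2423838  -0.62649438  0.67684311] 10.1
```

Request:
{"op": "step_arm", "data": {
  "grip": [1, 1, 1, 1, 1, 1, 1, 1],
  "linear": [
    [0.2, 0, 0],
    [0.2, 0, 0],
    [0.2, 0, 0],
    [0.2, 0, 0],
    [0.2, 0, 0],
    [0.2, 0, 0],
    [0, 0, 0],
    [0, 0, 0]
  ],
  "twist": [0, 0, 0, 0, 0, 0, 0, 0]
}}

```text
time: 10.9
tcp_pos: [0.6784, 0.6439, 0.3441]
tool_rot: [-3.139, -0.183, 0.747]
wrist_force: [-0.2, 0.1, -0.2]
gripper_width: 1.004
grip_force: 0.0
```

Run:
```python
from h import *
s=arm.read_state(); print(s["tcp_pos"].round(4),s["tool_rot"].round(3),s["qpos"].round(4),s["wrist_force"],s["time"])
```

```text
[0.6784 0.6439 0.3441] [-3.139 -0.183  0.747] [0.691  0.9176 0.2197 0.0129 1.8219 1.5187] [-0.16308333  0.13870128 -0.24347851] 10.9
```

Request:
{"op": "step_arm", "data": {
  "grip": [1, 1, 1, 1, 1, 1, 1, 1],
  "linear": [
    [0.19, 0, -0.14],
    [0.19, 0, -0.14],
    [0.19, 0, -0.14],
    [0.19, 0, -0.14],
    [0.19, 0, -0.14],
    [0.19, 0, -0.14],
    [0.19, 0, -0.14],
    [0, 0, 0]
  ],
  "twist": [0, 0, 0, 0, 0, 0, 0, 0]
}}

```text
time: 11.7
tcp_pos: [0.6782, 0.641, 0.4869]
tool_rot: [-3.137, -0.394, 0.747]
wrist_force: [-0.3, 0.3, 0.3]
gripper_width: 0.999
grip_force: 0.0
```

Run:
```python
from h import *
s=arm.read_state(); print(s["tcp_pos"].round(4),s["tool_rot"].round(3),s["qpos"].round(4),s["wrist_force"],s["time"])
```

```text
[0.6782 0.641  0.4869] [-3.137 -0.394  0.747] [0.6827 0.7712 0.2198 0.0299 1.7572 1.5166] [-0.33228056  0.27173397  0.27855632] 11.7
```

Request:
{"op": "step_arm", "data": {
  "grip": [1, 1, 1, 1, 1, 1, 1, 1],
  "linear": [
    [0.21, 0, -0.1],
    [0.21, 0, -0.1],
    [0.21, 0, -0.1],
    [0.21, 0, -0.1],
    [0.21, 0, -0.1],
    [0.21, 0, -0.1],
    [0.21, 0, -0.1],
    [0, 0, 0]
  ],
  "twist": [0, 0, 0, 0, 0, 0, 0, 0]
}}

```text
time: 12.5
tcp_pos: [0.682, 0.6413, 0.6007]
tool_rot: [-3.135, -0.607, 0.746]
wrist_force: [0.2, -0.3, 0.2]
gripper_width: 0.998
grip_force: 0.0
```

Run:
```python
from h import *
s=arm.read_state(); print(s["tcp_pos"].round(4),s["tool_rot"].round(3),s["qpos"].round(4),s["wrist_force"],s["time"])
```

```text
[0.682  0.6413 0.6007] [-3.135 -0.607  0.746] [0.6736 0.6683 0.2198 0.0483 1.6478 1.5151] [ 0.16117361 -0.30471418  0.21477286] 12.5
```

Request:
{"op": "step_arm", "data": {
  "grip": [1, 1, 1, 1],
  "linear": [
    [0.21, 0, -0.1],
    [0.21, 0, -0.1],
    [0.21, 0, -0.1],
    [0, 0, 0]
  ],
  "twist": [0, 0, 0, 0]
}}

```text
time: 12.9
tcp_pos: [0.6757, 0.6342, 0.6574]
tool_rot: [-3.134, -0.698, 0.745]
wrist_force: [-0.3, 0.2, -0.2]
gripper_width: 1.003
grip_force: 0.0
```

Run:
```python
from h import *
s=arm.read_state(); print(s["tcp_pos"].round(4),s["tool_rot"].round(3),s["qpos"].round(4),s["time"])
q=np.array([.5867,.0498,.737]); cc,ss=np.cos(q[2]),np.sin(q[2])
p=imaging.capture("top")[0]; cv2.imwrite("pics/top2.png",cv2.resize(p[60:270,180:450,::-1],None,fx=2.9,fy=2.85))
for c,n,u,v,z in [("scene","big",406.2,312.4,.038),("scene","small",406.7,265.7,.036),("scene","garlic",355.7,276.2,.03),("top","big",309.3,142.8,.038),("top","small",270,177.6,.036)]:
    w=onz(c,u,v,z); d=w[:2]-q[:2]; print(n,w.round(4),"in bin",(cc*d[0]+ss*d[1]).round(4),(-ss*d[0]+cc*d[1]).round(4))
R=Ro.from_euler("xyz",s["tool_rot"]); print(R.as_matrix().round(3).tolist())
K,Rc,t=cam("wrist"); print("cam in tool",R.inv().apply(-Rc.T@t-s["tcp_pos"]).round(4))
```

```text
[0.6757 0.6342 0.6574] [-3.134 -0.698  0.745] [0.6687 0.6156 0.2198 0.0571 1.6104 1.5143] 12.9
big [0.6559 0.0291 0.038 ] in bin 0.0373 -0.0618
small [0.5822 0.1168 0.036 ] in bin 0.0417 0.0526
garlic [0.5232 0.0231 0.03  ] in bin -0.065 0.0229
big [0.6492 0.0306 0.038 ] in bin 0.0333 -0.0562
small [0.5711 0.1152 0.036 ] in bin 0.0324 0.0589
[[0.563, 0.682, 0.467], [0.52, -0.732, 0.441], [0.642, -0.006, -0.766]]
cam in tool [ 0.0686 -0.0006 -0.1407]
```

View pics/top2.png

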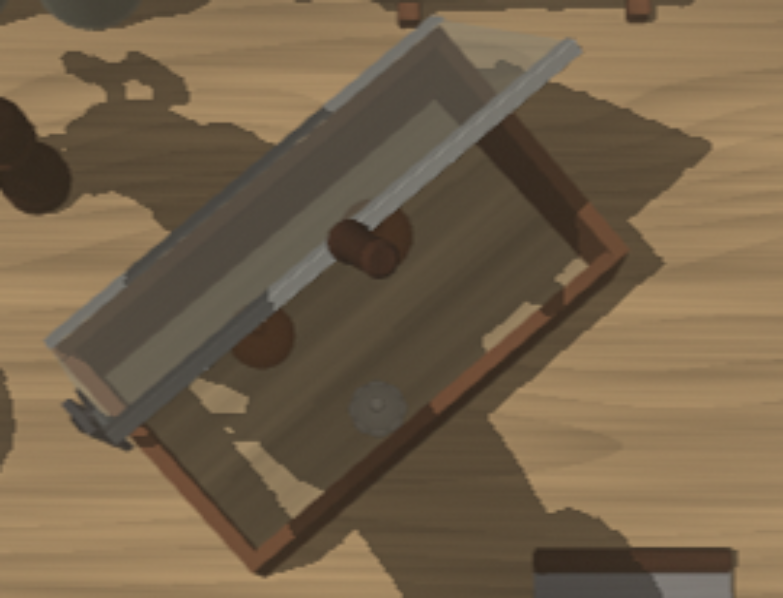

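Run:
```python
from h import *
p=plan([.45,-.10,.45],20); plan([.4975,-.116,.297],6,0,p)
```

```text
[[-0.1604, 0.0961, -0.0676], [-0.1604, 0.0961, -0.0676], [-0.1604, 0.0961, -0.0676], [-0.1604, 0.0961, -0.0676], [-0.1604, 0.0961, -0.0676], [-0.1604, 0.0961, -0.0676], [-0.1604, 0.0961, -0.0676], [-0.1604, 0.0961, -0.0676], [-0.1604, 0.0961, -0.0676], [-0.1604, 0.0961, -0.0676], [-0.1604, 0.0961, -0.0676], [-0.1604, 0.0961, -0.0676], [-0.1604, 0.0961, -0.0676], [-0.1604, 0.0961, -0.0676], [-0.1604, 0.0961, -0.0676], [-0.1604, 0.0961, -0.0676], [-0.1604, 0.0961, -0.0676], [-0.1604, 0.0961, -0.0676], [-0.1604, 0.0961, -0.0676], [-0.1604, 0.0961, -0.0676]] [0.0, 0.0, 0.0, 0.0, 0.0, 0.0, 0.0, 0.0, 0.0, 0.0, 0.0, 0.0, 0.0, 0.0, 0.0, 0.0, 0.0, 0.0, 0.0, 0.0]
[[-0.0663, 0.0375, 0.1105], [-0.0663, 0.0375, 0.1105], [-0.0663, 0.0375, 0.1105], [-0.0663, 0.0375, 0.1105], [-0.0663, 0.0375, 0.1105], [-0.0663, 0.0375, 0.1105]] [0.0, 0.0, 0.0, 0.0, 0.0, 0.0]
```

Request:
{"op": "step_arm", "data": {
  "grip": [1, 1, 1, 1, 1, 1, 1, 1],
  "linear": [
    [-0.16, 0.096, -0.068],
    [-0.16, 0.096, -0.068],
    [-0.16, 0.096, -0.068],
    [-0.16, 0.096, -0.068],
    [-0.16, 0.096, -0.068],
    [-0.16, 0.096, -0.068],
    [-0.16, 0.096, -0.068],
    [-0.16, 0.096, -0.068]
  ],
  "twist": [0, 0, 0, 0, 0, 0, 0, 0]
}}

```text
time: 13.75
tcp_pos: [0.5877, 0.3457, 0.5737]
tool_rot: [-3.134, -0.691, 0.745]
wrist_force: [1.0, -0.9, 0.7]
gripper_width: 0.999
grip_force: 0.0
```

Run:
```python
from h import *
s=arm.read_state(); print(s["tcp_pos"].round(4),s["tool_rot"].round(3),s["qpos"].round(4),s["time"])
```

```text
[0.5877 0.3457 0.5737] [-3.134 -0.691  0.745] [0.3052 0.1183 1.1978 0.3038 1.2016 1.1093] 13.75
```

Reachable and the tilt is held. On to the front of the bin.

Request:
{"op": "step_arm", "data": {
  "grip": [1, 1, 1, 1, 1, 1, 1, 1],
  "linear": [
    [-0.16, 0.096, -0.068],
    [-0.16, 0.096, -0.068],
    [-0.16, 0.096, -0.068],
    [-0.16, 0.096, -0.068],
    [-0.16, 0.096, -0.068],
    [-0.16, 0.096, -0.068],
    [-0.16, 0.096, -0.068],
    [-0.16, 0.096, -0.068]
  ],
  "twist": [0, 0, 0, 0, 0, 0, 0, 0]
}}

```text
time: 14.55
tcp_pos: [0.4972, 0.052, 0.4937]
tool_rot: [-3.134, -0.692, 0.746]
wrist_force: [0.9, -0.5, -0.6]
gripper_width: 1.003
grip_force: 0.0
```

Request:
{"op": "step_arm", "data": {
  "grip": [1, 1, 1, 1, 1, 1, 1, 1],
  "linear": [
    [-0.16, 0.096, -0.068],
    [-0.16, 0.096, -0.068],
    [-0.16, 0.096, -0.068],
    [-0.16, 0.096, -0.068],
    [-0.066, 0.037, 0.11],
    [-0.066, 0.037, 0.11],
    [-0.066, 0.037, 0.11],
    [0, 0, 0]
  ],
  "twist": [0, 0, 0, 0, 0, 0, 0, 0]
}}

```text
time: 15.35
tcp_pos: [0.4755, -0.1015, 0.375]
tool_rot: [-3.127, -0.691, 0.741]
wrist_force: [-0.2, 0.7, 0.4]
gripper_width: 1.0
grip_force: 0.0
```

Run:
```python
from h import *
s=arm.read_state(); print(s["tcp_pos"].round(4),s["tool_rot"].round(3),s["qpos"].round(4),s["time"])
p,d=imaging.capture("wrist"); m=cam("wrist"); cv2.imwrite("pics/w3.png",p[:,:,::-1]); np.save("w3m",np.array([*m],object),allow_pickle=True)
s=arm.read_state(); print(s["tcp_pos"].round(4))
```

```text
[ 0.4755 -0.1015  0.375 ] [-3.127 -0.691  0.741] [-0.8071  0.1065  1.7358  0.7094  1.3626 -0.1583] 15.35Traceback (most recent call last):
  File "<stdin>", line 3, in <module>
ValueError: could not broadcast input array from shape (3,3) into shape (3,)
```

View pics/w3.png

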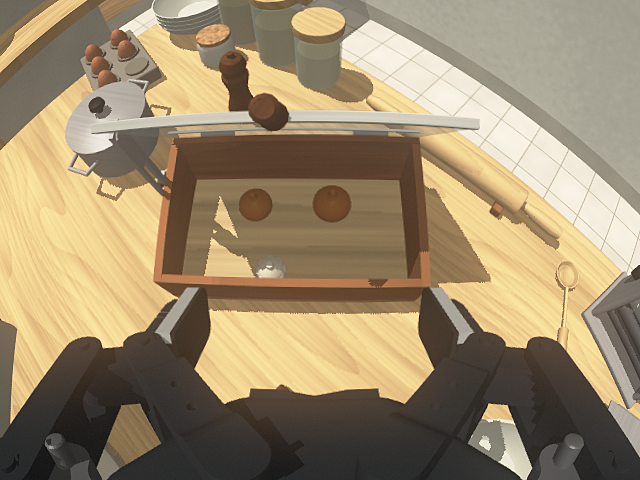

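Run:
```python
from h import *
m=cam("wrist"); s=arm.read_state(); print(s["tcp_pos"].round(4),s["time"])
p,d=imaging.capture("wrist"); q=p.astype(int)
M=((q[:,:,0]>1.7*q[:,:,2]+15)&(q[:,:,0]>1.35*q[:,:,1])).astype(np.uint8)
M[:182]=0;M[228:]=0;M[:,:225]=0;M[:,365:]=0
n,_,st,c=cv2.connectedComponentsWithStats(M)
for i in range(1,n):
    if st[i,4]>150:
        u=st[i,0]+st[i,2]/2; v=st[i,1]+st[i,3]/2; print(st[i],c[i].round(1),wonz(u,v,.038,m).round(4))
for n,u,v,z in[("FR",429,282,.087),("FL",156,280,.087),("BL",178,138,.115),("BR",420,138,.115),("big",332,203.5,.038),("small",256,205.5,.036),("garlic",270,268,.033)]: print(n,wonz(u,v,z,m).round(4))
a,b=wonz(156,280,.087,m),wonz(429,282,.087,m); e=a-b; print(np.hypot(*e[:2]),np.arctan2(-e[0],e[1]))
```

```text
[ 0.4757 -0.1014  0.3768] 15.4
[ 313  187   37   36 1070] [331.  204.2] [0.6486 0.0302 0.038 ]
[239 189  33  33 826] [255.  205.2] [0.5706 0.1135 0.038 ]
FR [ 0.6328 -0.1494  0.087 ]
FL [0.3918 0.1102 0.087 ]
BL [0.5486 0.2473 0.115 ]
BR [ 0.7863 -0.015   0.115 ]
big [0.651  0.0313 0.038 ]
small [0.5716 0.1139 0.036 ]
garlic [0.5179 0.0286 0.033 ]
0.3542666722734692 0.7484801641464897
```

Run:
```python
from h import *
s=arm.read_state(); R=Ro.from_euler("xyz",s["tool_rot"]); z=R.as_matrix()[:,2]; print(z.round(3),s["tcp_pos"])
G=np.array([.650,.0305,.043])+.0187*z; print(G)
p=plan(G-.28*z,4); print((R.inv().apply(G-p[0])/.2).round(3))
```

```text
[ 0.463  0.439 -0.77 ] [ 0.47586235 -0.10160211  0.37794305]
[0.65865287 0.03870979 0.02859801]
[[-0.0576, 0.0307, 0.169], [-0.0576, 0.0307, 0.169], [-0.0576, 0.0307, 0.169], [-0.0576, 0.0307, 0.169]] [0.0, 0.0, 0.0, 0.0]
[ 0.  -0.   1.4]
```

Request:
{"op": "step_arm", "data": {
  "grip": [1, 1, 1, 1, 1, 1, 1, 1],
  "linear": [
    [-0.058, 0.031, 0.169],
    [-0.058, 0.031, 0.169],
    [-0.058, 0.031, 0.169],
    [-0.058, 0.031, 0.169],
    [0, 0, 0.1],
    [0, 0, 0.1],
    [0, 0, 0.1],
    [0, 0, 0]
  ],
  "twist": [0, 0, 0, 0, 0, 0, 0, 0]
}}

```text
time: 16.25
tcp_pos: [0.5577, -0.0577, 0.1974]
tool_rot: [-3.133, -0.692, 0.747]
wrist_force: [-0.4, -0.4, 0.3]
gripper_width: 0.998
grip_force: 0.0
```

Run:
```python
from h import *
s=arm.read_state(); R=Ro.from_euler("xyz",s["tool_rot"]); z=R.as_matrix()[:,2]; print(z.round(3),s["tcp_pos"],s["qpos"].round(3),s["wrist_force"])
G=np.array([.650,.0305,.043])+.0187*z; print((R.inv().apply(G-s["tcp_pos"])/.2).round(3))
m=cam("wrist"); p,d=imaging.capture("wrist"); q=p.astype(int); cv2.imwrite("pics/w4.png",p[:,:,::-1])
M=((q[:,:,0]>1.7*q[:,:,2]+15)&(q[:,:,0]>1.35*q[:,:,1])).astype(np.uint8)
n,_,st,c=cv2.connectedComponentsWithStats(M)
for i in range(1,n):
    if st[i,4]>300:
        u=st[i,0]+st[i,2]/2; v=st[i,1]+st[i,3]/2; print(st[i],c[i].round(1),wonz(u,v,.038,m).round(4))
```

```text
[ 0.463  0.44  -0.77 ] [ 0.55765845 -0.05765255  0.19742791] [-0.604  0.42   1.89   0.915  0.907 -0.398] [-0.36424017 -0.41065493  0.28939495]
[-0.002 -0.002  1.095]
[  92   92  359   22 2553] [270.9  99.4] [0.7099 0.1542 0.038 ]
[   41   105   434   235 29398] [241.7 188. ] [0.5978 0.0544 0.038 ]
[ 285  174   59   57 2653] [313.7 201.9] [0.6491 0.0301 0.038 ]
[ 174  180   50   49 1880] [198.7 203.8] [0.5707 0.1123 0.038 ]
[ 205  328  221   27 4625] [315.3 341.9] [ 0.5548 -0.0595  0.038 ]
```

Request:
{"op": "step_arm", "data": {
  "grip": [1, 1, 1, 1, 1, 1, 1, 1],
  "linear": [
    [0, 0, 0.2],
    [0, 0, 0.2],
    [0, 0, 0.2],
    [0, 0, 0.15],
    [0, 0, 0.15],
    [0, 0, 0.1],
    [0, 0, 0.085],
    [0, 0, 0]
  ],
  "twist": [0, 0, 0, 0, 0, 0, 0, 0]
}}

```text
time: 17.1
tcp_pos: [0.6586, 0.0369, 0.0307]
tool_rot: [-3.134, -0.693, 0.747]
wrist_force: [-0.3, -0.3, 0.5]
gripper_width: 1.002
grip_force: 0.0
```

Request:
{"op": "step_arm", "data": {
  "grip": [-1, -1, -1, -1, -1, -1],
  "linear": [
    [0, 0, 0],
    [0, 0, 0],
    [0, 0, 0],
    [0, 0, 0],
    [0, 0, 0],
    [0, 0, 0]
  ],
  "twist": [0, 0, 0, 0, 0, 0],
  "force": 30
}}

```text
time: 17.7
tcp_pos: [0.6578, 0.0359, 0.0321]
tool_rot: [-3.135, -0.693, 0.746]
wrist_force: [-4.2, -2.9, 12.5]
gripper_width: 0.653
grip_force: 29.0
```

Run:
```python
from h import *
s=arm.read_state(); R=Ro.from_euler("xyz",s["tool_rot"]); z=R.as_matrix()[:,2]; print(z.round(3),s["tcp_pos"],s["qpos"].round(3),s["wrist_force"])
```

```text
[ 0.465  0.438 -0.769] [0.65779439 0.03588719 0.03205137] [-0.334  0.779  1.836  1.344  0.62  -0.69 ] [-4.23755074 -2.9110835  12.54353586]
```

Request:
{"op": "step_arm", "data": {
  "grip": [-1, -1, -1, -1, -1, -1, -1, -1],
  "linear": [
    [0, 0, -0.05],
    [0, 0, -0.1],
    [0, 0, -0.15],
    [0, 0, -0.2],
    [0, 0, -0.2],
    [0, 0, -0.2],
    [0, 0, -0.2],
    [0, 0, -0.2]
  ],
  "twist": [0, 0, 0, 0, 0, 0, 0, 0]
}}

```text
time: 18.5
tcp_pos: [0.535, -0.0783, 0.2321]
tool_rot: [-3.134, -0.69, 0.745]
wrist_force: [1.0, 0.1, -1.0]
gripper_width: 0.653
grip_force: 32.6
```

Request:
{"op": "step_arm", "data": {
  "grip": [-1, -1, -1],
  "linear": [
    [0, 0, -0.2],
    [0, 0, -0.2],
    [0, 0, 0]
  ],
  "twist": [0, 0, 0]
}}

```text
time: 18.8
tcp_pos: [0.4988, -0.1152, 0.2958]
tool_rot: [-3.141, -0.69, 0.747]
wrist_force: [0.7, 0.5, -1.9]
gripper_width: 0.655
grip_force: 32.6
```

Run:
```python
from h import *
s=arm.read_state(); R=Ro.from_euler("xyz",s["tool_rot"]); print(s["tcp_pos"],s["qpos"].round(3),s["wrist_force"])
p=plan([.500,-.370,.20],8); plan([.5,-.37,.031],7,0,p)
```

```text
[ 0.49877197 -0.11522105  0.29579048] [-0.79   0.236  1.816  0.757  1.185 -0.298] [ 0.67366755  0.47524279 -1.85607114]
[[-0.1211, 0.1173, -0.0224], [-0.1211, 0.1173, -0.0224], [-0.1211, 0.1173, -0.0224], [-0.1211, 0.1173, -0.0224], [-0.1211, 0.1173, -0.0224], [-0.1211, 0.1173, -0.0224], [-0.1211, 0.1173, -0.0224], [-0.1211, 0.1173, -0.0224]] [0.0, 0.0, 0.0, 0.0, 0.0, 0.0, 0.0, 0.0]
[[-0.0769, 0.0, 0.0931], [-0.0769, 0.0, 0.0931], [-0.0769, 0.0, 0.0931], [-0.0769, 0.0, 0.0931], [-0.0769, 0.0, 0.0931], [-0.0769, 0.0, 0.0931], [-0.0769, 0.0, 0.0931]] [0.0, 0.0, 0.0, 0.0, 0.0, 0.0, 0.0]
```

Request:
{"op": "step_arm", "data": {
  "grip": [-1, -1, -1, -1, -1, -1, -1, -1],
  "linear": [
    [-0.121, 0.117, -0.022],
    [-0.121, 0.117, -0.022],
    [-0.121, 0.117, -0.022],
    [-0.121, 0.117, -0.022],
    [-0.121, 0.117, -0.022],
    [-0.121, 0.117, -0.022],
    [-0.121, 0.117, -0.022],
    [-0.121, 0.117, -0.022]
  ],
  "twist": [0, 0, 0, 0, 0, 0, 0, 0]
}}

```text
time: 19.6
tcp_pos: [0.5009, -0.3669, 0.1938]
tool_rot: [-3.132, -0.691, 0.744]
wrist_force: [0.9, -0.0, -0.0]
gripper_width: 0.653
grip_force: 32.6
```

Request:
{"op": "step_arm", "data": {
  "grip": [-1, -1, -1, -1, -1, -1],
  "linear": [
    [-0.077, 0, 0.093],
    [-0.077, 0, 0.093],
    [-0.077, 0, 0.093],
    [-0.077, 0, 0.093],
    [0, 0, 0],
    [0, 0, 0]
  ],
  "twist": [0, 0, 0, 0, 0, 0]
}}

```text
time: 20.2
tcp_pos: [0.501, -0.3652, 0.0983]
tool_rot: [-3.132, -0.692, 0.744]
wrist_force: [-0.2, 0.7, -1.0]
gripper_width: 0.653
grip_force: 32.6
```

Run:
```python
from h import *
s=arm.read_state(); print(s["tcp_pos"],s["tool_rot"].round(3),s["qpos"].round(3),s["wrist_force"])
plan([.5,-.37,.031],5)
p,d=imaging.capture("top"); D=d
for u,v in [(500,235),(490,240),(513,245)]: print(dep("top",u,v,D).round(3))
a=p[170:290,440:590,::-1]; b=cv2.resize(imaging.capture("scene")[0][320:470,90:250,::-1],None,fx=2.4,fy=2.4)
a=cv2.resize(a,None,fx=2.6,fy=2.6); h=max(a.shape[0],b.shape[0]); o=np.zeros((h,a.shape[1]+b.shape[1],3),np.uint8); o[:a.shape[0],:a.shape[1]]=a; o[:b.shape[0],a.shape[1]:]=b; cv2.imwrite("pics/b1.png",o); print(o.shape)
```

```text
[ 0.50100357 -0.3652197   0.09834457] [-3.132 -0.692  0.744] [-1.074  0.739  1.546  0.729  1.181 -0.65 ] [-0.21870886  0.68621766 -1.01495411]
[[-0.046, 0.0033, 0.0493], [-0.046, 0.0033, 0.0493], [-0.046, 0.0033, 0.0493], [-0.046, 0.0033, 0.0493], [-0.046, 0.0033, 0.0493]] [0.0, 0.0, 0.0, 0.0, 0.0]
[ 0.44  -0.345  0.15 ]
[ 0.443 -0.373  0.008]
[ 0.379 -0.176  0.664]
(360, 774, 3)
```

View pics/b1.png

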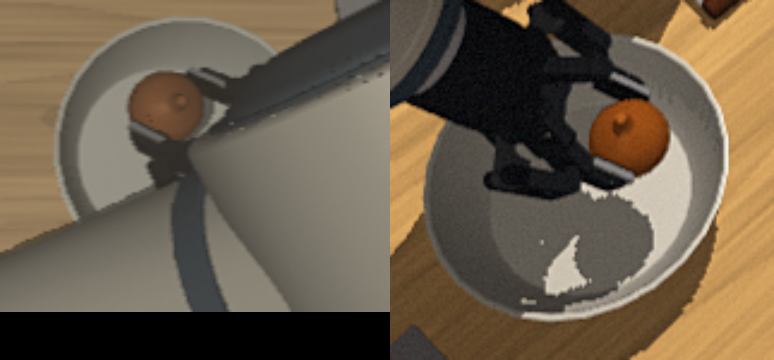

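Request:
{"op": "step_arm", "data": {
  "grip": [-1, -1, -1, -1, -1, -1, -1],
  "linear": [
    [-0.05, 0.003, 0.055],
    [-0.05, 0.003, 0.055],
    [-0.05, 0.003, 0.055],
    [-0.036, 0.003, 0.04],
    [-0.03, 0.003, 0.03],
    [0, 0, 0],
    [0, 0, 0]
  ],
  "twist": [0, 0, 0, 0, 0, 0, 0]
}}

```text
time: 21.0
tcp_pos: [0.5006, -0.3696, 0.0341]
tool_rot: [-3.133, -0.692, 0.745]
wrist_force: [-0.6, 0.3, -0.8]
gripper_width: 0.648
grip_force: 32.6
```

Request:
{"op": "step_arm", "data": {
  "grip": [-1, -1, -1, -1],
  "linear": [
    [-0.01, 0, 0.012],
    [-0.01, 0, 0.012],
    [0, 0, 0],
    [0, 0, 0]
  ],
  "twist": [0, 0, 0, 0]
}}

```text
time: 21.4
tcp_pos: [0.5006, -0.3696, 0.028]
tool_rot: [-3.134, -0.691, 0.745]
wrist_force: [-0.3, -0.2, -1.2]
gripper_width: 0.654
grip_force: 32.6
```

Request:
{"op": "step_arm", "data": {
  "grip": [1, 1, 1, 1, 1, 1],
  "linear": [
    [0, 0, 0],
    [0, 0, 0],
    [0, 0, 0],
    [0, 0, 0],
    [0, 0, 0],
    [0, 0, 0]
  ],
  "twist": [0, 0, 0, 0, 0, 0]
}}

```text
time: 22.0
tcp_pos: [0.5006, -0.3696, 0.028]
tool_rot: [-3.134, -0.691, 0.745]
wrist_force: [-0.5, 0.2, 0.4]
gripper_width: 1.005
grip_force: 0.0
```

Request:
{"op": "step_arm", "data": {
  "grip": [1, 1, 1, 1, 1, 1],
  "linear": [
    [0, 0, -0.06],
    [0, 0, -0.12],
    [0, 0, -0.2],
    [0, 0, -0.2],
    [0, 0, -0.2],
    [0, 0, 0]
  ],
  "twist": [0, 0, 0, 0, 0, 0]
}}

```text
time: 22.6
tcp_pos: [0.4268, -0.4423, 0.1523]
tool_rot: [3.141, -0.688, 0.748]
wrist_force: [0.2, -0.2, -0.5]
gripper_width: 1.005
grip_force: 0.0
```

Run:
```python
from h import *
m=cam("wrist"); s=arm.read_state(); print(s["tcp_pos"].round(4),s["qpos"].round(3),s["time"])
def blobs(n,box):
    p,d=imaging.capture(n); q=p.astype(int)
    M=((q[:,:,0]>1.7*q[:,:,2]+15)&(q[:,:,0]>1.35*q[:,:,1])).astype(np.uint8); O=np.zeros_like(M); a,b,c,e=box; O[b:e,a:c]=M[b:e,a:c]
    k,_,st,c=cv2.connectedComponentsWithStats(O)
    return [(st[i].tolist(),c[i].round(1)) for i in range(1,k) if st[i,4]>150]
for st,c in blobs("wrist",(150,0,500,300)): print(st,c,wonz(st[0]+st[2]/2,st[1]+st[3]/2,.034,m).round(4))
for st,c in blobs("scene",(105,335,230,452)): print(st,c,onz("scene",*c,.034).round(4))
R=Ro.from_euler("xyz",s["tool_rot"]); z=R.as_matrix()[:,2]; G=np.array([.5715,.1138,.041])+.0187*z
p=plan(G-.33*z+[0,0,.05],12); plan(G-.15*z,6,0,p); print((R.inv().apply(p[0]-G)/.2).round(3), G)
```

```text
[ 0.4268 -0.4423  0.1523] [-1.231  0.693  1.44   0.637  1.371 -0.656] 22.6
[150, 0, 113, 53, 4608] [201.4  23.5] [ 0.5964 -0.0985  0.034 ]
[276, 182, 66, 60, 2892] [307.1 211.2] [ 0.4936 -0.3736  0.034 ]
[105, 335, 55, 47, 337] [125.3 351.2] [ 0.339  -0.4165  0.034 ]
[178, 380, 32, 32, 777] [193.5 395.3] [ 0.4991 -0.3765  0.034 ]
[177, 404, 53, 48, 396] [208.6 437.3] [ 0.5783 -0.4034  0.034 ]
[105, 418, 34, 34, 275] [114.8 442. ] [ 0.4727 -0.5234  0.034 ]
[[0.1392, -0.1283, 0.0172], [0.1392, -0.1283, 0.0172], [0.1392, -0.1283, 0.0172], [0.1392, -0.1283, 0.0172], [0.1392, -0.1283, 0.0172], [0.1392, -0.1283, 0.0172], [0.1392, -0.1283, 0.0172], [0.1392, -0.1283, 0.0172], [0.1392, -0.1283, 0.0172], [0.1392, -0.1283, 0.0172], [0.1392, -0.1283, 0.0172], [0.1392, -0.1283, 0.0172]] [0.0, 0.0, 0.0, 0.0, 0.0, 0.0, 0.0, 0.0, 0.0, 0.0, 0.0, 0.0]
[[-0.0269, 0.0009, 0.1821], [-0.0269, 0.0009, 0.1821], [-0.0269, 0.0009, 0.1821], [-0.0269, 0.0009, 0.1821], [-0.0269, 0.0009, 0.1821], [-0.0269, 0.0009, 0.1821]] [0.0, 0.0, 0.0, 0.0, 0.0, 0.0]
[ 0.159  0.    -1.843] [0.58021384 0.12187283 0.02655741]
```

Request:
{"op": "step_arm", "data": {
  "grip": [1, 1, 1, 1, 1, 1, 1, 1],
  "linear": [
    [0.139, -0.128, 0.017],
    [0.139, -0.128, 0.017],
    [0.139, -0.128, 0.017],
    [0.139, -0.128, 0.017],
    [0.139, -0.128, 0.017],
    [0.139, -0.128, 0.017],
    [0.139, -0.128, 0.017],
    [0.139, -0.128, 0.017]
  ],
  "twist": [0, 0, 0, 0, 0, 0, 0, 0]
}}

```text
time: 23.5
tcp_pos: [0.4267, -0.1577, 0.27]
tool_rot: [-3.131, -0.692, 0.744]
wrist_force: [1.4, 0.6, 0.0]
gripper_width: 1.0
grip_force: 0.0
```

Request:
{"op": "step_arm", "data": {
  "grip": [1, 1, 1, 1, 1, 1, 1, 1],
  "linear": [
    [0.139, -0.128, 0.017],
    [0.139, -0.128, 0.017],
    [0.139, -0.128, 0.017],
    [0.139, -0.128, 0.017],
    [-0.054, 0, 0.18],
    [-0.054, 0, 0.18],
    [-0.054, 0, 0.18],
    [0, 0, 0]
  ],
  "twist": [0, 0, 0, 0, 0, 0, 0, 0]
}}

```text
time: 24.3
tcp_pos: [0.4566, 0.0118, 0.2239]
tool_rot: [-3.124, -0.689, 0.741]
wrist_force: [0.2, 1.5, -1.1]
gripper_width: 0.998
grip_force: 0.0
```

```bash
cat >> h.py <<'E'
def blobs(n,box,mn=150):
    p,d=imaging.capture(n); q=p.astype(int)
    M=((q[:,:,0]>1.7*q[:,:,2]+15)&(q[:,:,0]>1.35*q[:,:,1])).astype(np.uint8); O=np.zeros_like(M); a,b,c,e=box; O[b:e,a:c]=M[b:e,a:c]
    k,_,st,c=cv2.connectedComponentsWithStats(O)
    return [(st[i].tolist(),c[i].round(1)) for i in range(1,k) if st[i,4]>mn]
E
python3 - <<'E'
from h import *
imaging.capture("wrist")
m=cam("wrist"); s=arm.read_state(); print(s["tcp_pos"].round(4),s["tool_rot"].round(3),s["qpos"].round(3),s["time"])
for st,c in blobs("wrist",(200,100,460,300),400): print(st,c,wonz(st[0]+st[2]/2,st[1]+st[3]/2,.036,m).round(4))
s=arm.read_state()
R=Ro.from_euler("xyz",s["tool_rot"]); z=R.as_matrix()[:,2]; G=np.array([.5715,.1138,.041])+.0187*z
print((R.inv().apply(G-s["tcp_pos"])/.2).round(3), G)
E
```

```text
[0.4569 0.0111 0.2259] [-3.126 -0.69   0.743] [-0.605  0.229  2.117  0.933  0.89  -0.43 ] 24.35
[200, 100, 260, 200, 13742] [318.4 148.5] [0.5719 0.1005 0.036 ]
[295, 170, 48, 45, 1696] [318.7 192.2] [0.5706 0.1151 0.036 ]
[0.    0.02  1.301] [0.58011042 0.12204228 0.02659113]
```

Request:
{"op": "step_arm", "data": {
  "grip": [1, 1, 1, 1, 1, 1, 1, 1],
  "linear": [
    [0, 0.016, 0.15],
    [0, 0, 0.2],
    [0, 0, 0.2],
    [0, 0, 0.2],
    [0, 0, 0.2],
    [0, 0, 0.15],
    [0, 0, 0.13],
    [0, 0, 0.07]
  ],
  "twist": [0, 0, 0, 0, 0, 0, 0, 0]
}}

```text
time: 25.2
tcp_pos: [0.5831, 0.1215, 0.0278]
tool_rot: [-3.135, -0.695, 0.747]
wrist_force: [0.6, 0.3, 0.5]
gripper_width: 0.998
grip_force: 0.0
```

Request:
{"op": "step_arm", "data": {
  "grip": [1, -1, -1, -1, -1, -1, -1],
  "linear": [
    [0, 0, 0],
    [0, 0, 0],
    [0, 0, 0],
    [0, 0, 0],
    [0, 0, 0],
    [0, 0, 0],
    [0, 0, 0]
  ],
  "twist": [0, 0, 0, 0, 0, 0, 0],
  "force": 30
}}

```text
time: 25.9
tcp_pos: [0.5813, 0.1204, 0.0289]
tool_rot: [-3.135, -0.694, 0.745]
wrist_force: [-5.8, -5.3, 15.9]
gripper_width: 0.583
grip_force: 28.2
```

Request:
{"op": "step_arm", "data": {
  "grip": [-1, -1, -1, -1, -1, -1, -1, -1],
  "linear": [
    [0, 0, -0.05],
    [0, 0, -0.1],
    [0, 0, -0.15],
    [0, 0, -0.2],
    [0, 0, -0.2],
    [0, 0, -0.2],
    [0, 0, -0.2],
    [0, 0, -0.2]
  ],
  "twist": [0, 0, 0, 0, 0, 0, 0, 0]
}}

```text
time: 26.7
tcp_pos: [0.4583, 0.006, 0.2286]
tool_rot: [-3.134, -0.689, 0.744]
wrist_force: [1.9, -1.2, -0.7]
gripper_width: 0.579
grip_force: 31.7
```

Request:
{"op": "step_arm", "data": {
  "grip": [-1, -1, -1],
  "linear": [
    [0, 0, -0.2],
    [0, 0, -0.2],
    [0, 0, 0]
  ],
  "twist": [0, 0, 0]
}}

```text
time: 27.0
tcp_pos: [0.4223, -0.0306, 0.292]
tool_rot: [-3.141, -0.69, 0.747]
wrist_force: [0.6, -0.5, -0.7]
gripper_width: 0.581
grip_force: 31.7
```

Run:
```python
from h import *
s=arm.read_state(); print(s["tcp_pos"],s["qpos"].round(3),s["gripper_width"])
p=plan([.4547,-.4128,.17],12); plan([.4547,-.4128,.034],6,0,p)
```

```text
[ 0.42234983 -0.03063937  0.292033  ] [-0.772  0.078  2.041  0.781  1.127 -0.336] 0.5808522600899932
[[-0.1081, 0.126, -0.0234], [-0.1081, 0.126, -0.0234], [-0.1081, 0.126, -0.0234], [-0.1081, 0.126, -0.0234], [-0.1081, 0.126, -0.0234], [-0.1081, 0.126, -0.0234], [-0.1081, 0.126, -0.0234], [-0.1081, 0.126, -0.0234], [-0.1081, 0.126, -0.0234], [-0.1081, 0.126, -0.0234], [-0.1081, 0.126, -0.0234], [-0.1081, 0.126, -0.0234]] [0.0, 0.0, 0.0, 0.0, 0.0, 0.0, 0.0, 0.0, 0.0, 0.0, 0.0, 0.0]
[[-0.0722, 0.0, 0.0874], [-0.0722, 0.0, 0.0874], [-0.0722, 0.0, 0.0874], [-0.0722, 0.0, 0.0874], [-0.0722, 0.0, 0.0874], [-0.0722, 0.0, 0.0874]] [0.0, 0.0, 0.0, 0.0, 0.0, 0.0]
```

Request:
{"op": "step_arm", "data": {
  "grip": [-1, -1, -1, -1, -1, -1, -1, -1],
  "linear": [
    [-0.108, 0.126, -0.023],
    [-0.108, 0.126, -0.023],
    [-0.108, 0.126, -0.023],
    [-0.108, 0.126, -0.023],
    [-0.108, 0.126, -0.023],
    [-0.108, 0.126, -0.023],
    [-0.108, 0.126, -0.023],
    [-0.108, 0.126, -0.023]
  ],
  "twist": [0, 0, 0, 0, 0, 0, 0, 0]
}}

```text
time: 27.8
tcp_pos: [0.4455, -0.2827, 0.2049]
tool_rot: [-3.132, -0.691, 0.744]
wrist_force: [0.3, 0.3, -0.8]
gripper_width: 0.582
grip_force: 31.7
```

Request:
{"op": "step_arm", "data": {
  "grip": [-1, -1, -1, -1, -1, -1, -1, -1],
  "linear": [
    [-0.108, 0.126, -0.023],
    [-0.108, 0.126, -0.023],
    [-0.108, 0.126, -0.023],
    [-0.108, 0.126, -0.023],
    [-0.072, 0, 0.087],
    [-0.072, 0, 0.087],
    [0, 0, 0],
    [0, 0, 0]
  ],
  "twist": [0, 0, 0, 0, 0, 0, 0, 0]
}}

```text
time: 28.6
tcp_pos: [0.457, -0.4081, 0.1193]
tool_rot: [-3.132, -0.692, 0.744]
wrist_force: [1.1, -0.1, -0.7]
gripper_width: 0.581
grip_force: 31.7
```

Run:
```python
from h import *
s=arm.read_state(); print(s["tcp_pos"],s["tool_rot"].round(3),s["qpos"].round(3),s["gripper_width"],s["wrist_force"].round(1))
plan([.4547,-.4128,.032],6)
for st,c in blobs("scene",(105,335,230,452)): print(st,c,onz("scene",*c,.034).round(4))
```

```text
[ 0.45699516 -0.40809042  0.11925239] [-3.132 -0.692  0.744] [-1.167  0.723  1.498  0.675  1.277 -0.665] 0.5807036728106971 [ 1.1 -0.1 -0.7]
[[-0.0495, 0.0021, 0.0534], [-0.0495, 0.0021, 0.0534], [-0.0495, 0.0021, 0.0534], [-0.0495, 0.0021, 0.0534], [-0.0495, 0.0021, 0.0534], [-0.0495, 0.0021, 0.0534]] [0.0, 0.0, 0.0, 0.0, 0.0, 0.0]
[135, 356, 31, 29, 649] [150.9 369.5] [ 0.4038 -0.403   0.034 ]
[178, 380, 32, 32, 778] [193.5 395.3] [ 0.4991 -0.3765  0.034 ]
[180, 411, 47, 41, 383] [208.7 437.6] [ 0.5789 -0.4036  0.034 ]
[105, 419, 28, 33, 238] [114.  441.7] [ 0.4713 -0.5241  0.034 ]
```

Request:
{"op": "step_arm", "data": {
  "grip": [-1, -1, -1, -1, -1, -1, -1, -1],
  "linear": [
    [-0.06, 0.003, 0.065],
    [-0.06, 0.003, 0.065],
    [-0.06, 0.003, 0.065],
    [-0.05, 0.002, 0.054],
    [-0.04, 0.001, 0.04],
    [-0.025, 0.001, 0.025],
    [-0.013, 0, 0.015],
    [0, 0, 0]
  ],
  "twist": [0, 0, 0, 0, 0, 0, 0, 0]
}}

```text
time: 29.45
tcp_pos: [0.4544, -0.4139, 0.029]
tool_rot: [-3.133, -0.692, 0.745]
wrist_force: [0.2, 0.4, -1.5]
gripper_width: 0.579
grip_force: 31.7
```

Lower 4 mm more, release, retract.

Request:
{"op": "step_arm", "data": {
  "grip": [-1, -1, -1],
  "linear": [
    [-0.013, 0, 0.015],
    [0, 0, 0],
    [0, 0, 0]
  ],
  "twist": [0, 0, 0]
}}

```text
time: 29.75
tcp_pos: [0.4545, -0.414, 0.0255]
tool_rot: [-3.134, -0.691, 0.746]
wrist_force: [-0.6, 0.3, -0.5]
gripper_width: 0.584
grip_force: 31.7
```

Request:
{"op": "step_arm", "data": {
  "grip": [1, 1, 1, 1, 1, 1],
  "linear": [
    [0, 0, 0],
    [0, 0, 0],
    [0, 0, 0],
    [0, 0, 0],
    [0, 0, 0],
    [0, 0, 0]
  ],
  "twist": [0, 0, 0, 0, 0, 0]
}}

```text
time: 30.35
tcp_pos: [0.4544, -0.414, 0.0253]
tool_rot: [-3.133, -0.691, 0.745]
wrist_force: [0.1, -0.1, -0.1]
gripper_width: 1.003
grip_force: 0.0
```

Request:
{"op": "step_arm", "data": {
  "grip": [1, 1, 1, 1, 1, 1, 1, 1],
  "linear": [
    [0, 0, -0.06],
    [0, 0, -0.12],
    [0, 0, -0.2],
    [0, 0, -0.2],
    [0, 0, -0.2],
    [0, 0, -0.2],
    [0, 0, 0],
    [0, 0, 0]
  ],
  "twist": [0, 0, 0, 0, 0, 0, 0, 0]
}}

```text
time: 31.15
tcp_pos: [0.363, -0.5006, 0.177]
tool_rot: [-3.135, -0.69, 0.745]
wrist_force: [0.2, 0.5, -0.7]
gripper_width: 1.001
grip_force: 0.0
```

Run:
```python
from h import *
s=arm.read_state(); print(s["tcp_pos"],s["wrist_force"].round(1),s["time"])
p,d=imaging.capture("scene"); cv2.imwrite("pics/end.png",p[:,:,::-1])
for st,c in blobs("scene",(105,335,230,452)): print(st,c,onz("scene",*c,.034).round(4))
```

```text
[ 0.36300369 -0.50059496  0.17704112] [ 0.2  0.5 -0.7] 31.15
[105, 335, 55, 52, 527] [120.4 349.9] [ 0.3303 -0.4216  0.034 ]
[144, 381, 29, 28, 620] [158.1 394.6] [ 0.4536 -0.4214  0.034 ]
[178, 380, 32, 32, 775] [193.5 395.2] [ 0.4989 -0.3764  0.034 ]
[187, 400, 43, 52, 371] [210.2 436.3] [ 0.5789 -0.4003  0.034 ]
[105, 419, 34, 33, 267] [114.8 441.7] [ 0.4723 -0.5232  0.034 ]
```

View pics/end.png

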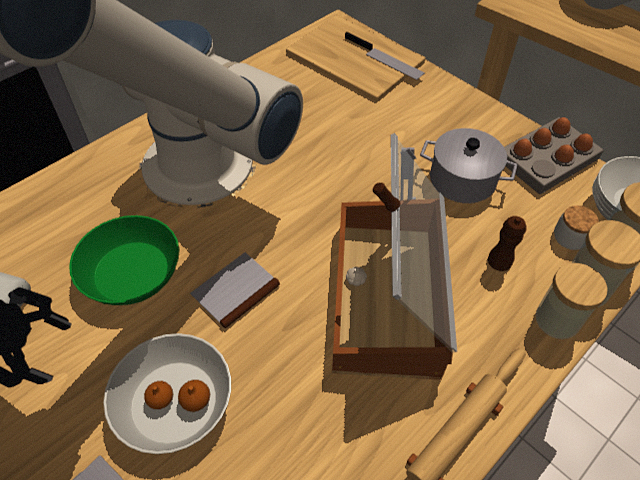

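Both onions stand in the white bowl (158,395 and 193,395), the lid is propped (edge at 395,215), the garlic is still in the bin (356,276), and the bystanders have not moved. I'm handing the job in.

```bash
python3 -c "
from station import ticket
print(ticket.close_job())"
```

```text
the job is handed in; nothing more can be done
None
```

Job handed in at about 31 s of the 72 s limit: the lid stands propped on its stay, both onions are at rest in the white bowl, the garlic is still in the bin, and the saucepan, scraper and pepper mill look unmoved in the last picture; no verdict came back, and since the interface can't tilt the tool, I got the 40° tilt by pushing the arm to its reach limit, where joint 3 read 0.219 against its 0.22 minimum.

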